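# Park a roller carrier on the bench rail

## Task

Hang the roller carrier (the small tray with a roller head on a central stem) on the raised bench rail: enter its head at the open end, slide it along until the catch in the rail snaps shut behind it, and leave it hanging there. The catch sits somewhere different each time, so find it by feel and push gently (10 to 12 N is enough), without jamming the carrier against the rail (20 N is too much) or driving the spring buffer behind the catch to its hard stop; leave everything else on the bench where it is.

Things in the scene. Friction and masses are not known exactly. Their poses are not given: they have to be found in the camera images.
- carrier: Roller carrier, loose, 0.3 to 0.5 kg: grey tray with a fixed dark pulley, central steel stem (8 mm in x, 24 in y) with a roller head on top, and an upright grip post. Origin: underside of the tray, on the stem's axis (tray x -62 to +42, y +-35, 14 mm high); z up, +y is the way the head enters the rail. Stands on the bench to the robot's left or right.
- carrier_grip (a point): Point on the carrier's grip post at which to hold it: 52 mm on the -x side of the origin, z = 120 mm. The post is upright aluminium, 20 mm in x by 14 mm in y, top at z = 135 mm; pinch across its 14 mm (along the carrier's y) from above; it is clear of the rail when the carrier hangs.
- carrier_head (a point): Centre of the underside of the carrier's roller head: carrier x = y = 0, z = 100 mm. The head is a steel T-piece 22 mm wide (x), 44 long (y -22 to +22; the leading 12 mm at +y is narrowed to 16 wide, 9 high), 14 high (top z = 114). Its underside runs on the rail's lips.
- rail: Fixed steel C channel 300 mm long, 34 wide, top at z = 224 mm, on two green posts on its +x side (from x = 73 mm). Origin on the bench under its middle, z up; y runs along it from the open end (y = -150) to the end with a black cap (+150). A carrier hangs with its axes parallel to the rail's, its origin 100 mm above the bench, its grip post on the -x side, clear of the rail.
- rail_mouth (a point): Centre of the rail's open end, level with the lips' upper faces (rail x = 0, y = -150, z = 200 mm). Channel inside: 26 mm wide, 20 high (z 200 to 220). Two lips 4 mm thick leave a downward slot 12 mm wide at x = 0 all along: head inside, stem through the slot.
- bolt (a joint): Spring bolt of the catch (dark clamp on the rail, black knob on top), moves vertically; 0 m = down. Its holding face is at rail y between -30 and +60 mm, different each run. A passing head lifts it 6 to 12 mm by a ramp (2 to 5 N along the rail, on top of 2 to 5 N sliding friction); it drops to 0 behind the head's rear end, which then cannot go back.
- buffer (a joint): Spring buffer inside the rail past the bolt, pressed by the head's nose; 0 m = free, grows towards the closed end, hard stop at 0.026 (keep off it). 500 N/m, 1 N preload: 4 N at 6 mm, 11 N at 20 mm. Free face 38 mm past the bolt's holding face: the 44 mm head must press it 6 mm for the bolt to drop, and parked it keeps it pressed about 6 mm.
- bench_tray: Bystander: a bench tray with the same tray, grip post and pulley but no stem and no roller head. Stands on the other side of the bench from the carrier. Origin as the carrier's.
- bearing: Bystander: steel bearing ring, 62 mm across, 18 mm high, lying on the bench near or under the rail.
- wrench: Bystander: wrench lying on the bench in front of the robot.
- tape_roll: Bystander: roll of clear tape, 90 mm across, 48 mm high.
Mind the look-alikes: they are no part of the job. What is shaped like the carrier but blue is not meant.

How it is judged:
By the outcome, as a careful person would: the job done as asked, in the order asked, and still so for the second after the job is handed in, with the robot touching nothing.
It also fails if it takes over 72 s, if anything falls off the work surface, if the arm or the gripper's body presses on something with over 40 N, if the wrist force passes 120 N, or if a joint passes its speed limit or range.

## Robot

A 6-joint arm with a two-finger parallel gripper is mounted at the origin on the work surface. World frame = base frame: x ahead of the robot, y to its left, z up, the work surface at z = 0. Lengths are in mm, angles in rad, forces in N, time in s.
With the tool pointing down it reaches from about 300 to 775 mm from the base axis. Payload 14.6 kg.
Tool frame: the origin (TCP) lies at the very end of the fingers, on their centre line; the grasp point (between the pads) lies ctrl.hold_point_z behind it (ctrl.hold_point_z is the distance from the TCP to the grasp point, in mm); z points along the fingers, y is the line along which they close (so a half turn about z gives the same grasp; the last joint's range is limited). The gripper opens to 85 mm and grips with 20 to 120 N. Pads are 22 mm wide; open, the fingers measure 114 mm over their backs; the gripper's body (76 mm by 85 mm) begins 54 mm behind the grasp point. The pads swing forward as they close: fully open they stand 13 mm farther back than shut.
Start: joints at [1.21, 0.3, 1.521, -0, 1.321, -0.067], TCP at [159.273, 526.423, 231.281] pointing down, gripper open.
Joint ranges: [-3.03, 3.03], [-0.79, 2.21], [0.23, 2.52], [-1.04, 4.18], [0, 3.07], [-2.55, 2.55]. Speed limits (rad/s): [2.22, 2.22, 2.57, 3.14, 3.14, 3.14].

## Interface

Orientations are given as [roll, pitch, yaw] about the fixed x, y, z axes, in that order (R = Rz(yaw) Ry(pitch) Rx(roll)).
In Python, from bench import status, cams, ctrl gives the robot as it stands. The module is installed in compiled form; this text tells all that it offers.
- The arm moves only by the tool servo_tool, never from a script. Its argument "series" is one flat list of numbers, 4 for each row, row after row: the shift along the tool's x, y, z in mm, then the turn about the tool's z in rad. A call has 1 to 12 rows; each row is the pose to reach, as a shift and turn from the pose commanded when the call began, along the tool's axes at that moment; what a row does not reach only later rows make up. A row lasts 1/12 s, in which the tool goes at most 41.7 mm and 7.16 degrees, less where a joint would pass 70% of its speed; a pose out of reach is approached as far as the arm can. A call with a gripper value outside its range is refused whole. "hand" is the opening, from 0 (shut) to 1 (fully open), set as the call begins (left out, the last holds). The fingers move at their own pace and stop on an object; the grip force is fixed at half the most. Time passes only in rows, so rows that repeat a pose let the fingers close. It gives the time, the measured TCP pose, the force, the opening and the grip force at its end, in the units of the state.
- status.read_state(): the state, without advancing time (a new reading comes with each control period).
- cams.get_image(name): name is "side" or "top" or "wrist"; returns the picture (384x512x3 uint8, blue, green, red); there is no depth.
- cams.camera_params(name): a dict with "K" (3x3 intrinsics, pixels), "pose" (4x4, takes a point from camera to world coordinates); the wrist camera has in their place "T_tool_cam" (4x4, takes a point from camera to tool coordinates, whose origin is the TCP and whose axes are the flange's). Camera axes: x right, y up, looking along -z (the intrinsics and any distortion apply to the point x, -y, -z); pixel columns grow to the right and rows downward; lengths in mm; the calibration is good to about 2 mm. The wrist camera is an equidistant fisheye: a pixel r from the principal point sees the ray r / f radians off the axis. A picture is of the moment at which its call begins: read the wrist's pose just before it. camera_params takes no time and is no camera call.
- ctrl.hand_in(): hands the job in; it is judged then, once.
The state is a dict: "t": time; "joint_pos": joint angles; "qd": joint speeds; "joint_torque": joint torques, N m; "eef_pos": TCP position; "eef_rot": TCP orientation; "ft_force": force on the tool from outside, world axes, zero at the start; "moment": the same for the moment, N m; "gripper_width": opening from 0.0 (shut) to 1.0 (fully open); "gripper_force": force on a finger pad.
Only numpy, scipy, OpenCV 4.12 (cv2) and the standard library are available. Lean on these libraries where they do the work, as an engineer would, in place of code of your own. Each camera call takes 0.05 s, during which the arm holds its last target. There are 200 camera calls.

## Working session

There is one attempt and no reset: what is moved stays moved. The work goes in short steps, Python scripts to look and compute and a tool call to move; the robot and the scene stay as the last step left them, time stands still between calls to the robot, and variables do not carry over. Pictures are saved under pics/ and viewed, at most 10 in all, crops included, and the job is handed in when it is done.

Besides the shell and the picture viewer there is one more tool, called as a command line: name --argument value ..., lists and objects as JSON in quotes. servo_tool: Moves the arm, as the interface text tells. Its arguments: {"type":"object","properties":{"series":{"type":"array","items":{"type":"number"}},"hand":{"type":"number"}},"required":["series"]}

```bash
mkdir -p pics; cat > h.py <<'E'
from bench import status, cams, ctrl
import numpy as np, cv2
def proj(name,P):
    c=cams.camera_params(name);T=np.linalg.inv(np.array(c["pose"]));p=T[:3,:3]@np.array(P,float)+T[:3,3]
    q=np.array(c["K"])@np.array([p[0],-p[1],-p[2]]);return q[:2]/q[2]
def ray(name,uv):
    c=cams.camera_params(name);T=np.array(c["pose"]);d=np.linalg.inv(np.array(c["K"]))@np.array([uv[0],uv[1],1.])
    return T[:3,3],T[:3,:3]@np.array([d[0],-d[1],-d[2]])
def at_z(name,uv,z):
    o,d=ray(name,uv);return o+d*(z-o[2])/d[2]
E
python3 - <<'E'
from h import *
for n in("top","side"):
    cv2.imwrite(f"pics/{n}0.png",cams.get_image(n)); print({k:np.round(v,3).tolist() if k in("K","pose") else v for k,v in cams.camera_params(n).items()})
cv2.imwrite("pics/both.png",np.vstack([0*1+cv2.imread("pics/top0.png")]))
print(status.read_state(),ctrl.hold_point_z)
E
```

```text
{'K': [[373.938, 0.0, 250.27], [0.0, 373.938, 192.929], [0.0, 0.0, 1.0]], 'pose': [[-0.02, 0.997, -0.079, 431.262], [-1.0, -0.02, -0.003, 11.167], [-0.005, 0.079, 0.997, 1147.068], [0.0, 0.0, 0.0, 1.0]]}
{'K': [[494.736, 0.0, 247.908], [0.0, 494.736, 188.125], [0.0, 0.0, 1.0]], 'pose': [[0.775, 0.368, -0.514, -30.405], [-0.632, 0.46, -0.623, -642.645], [0.007, 0.808, 0.589, 768.037], [0.0, 0.0, 0.0, 1.0]]}
{'t': 0.1, 'joint_pos': array([ 1.21040413e+00,  3.00406311e-01,  1.52152233e+00,  1.20981022e-05,
        1.32069494e+00, -6.66213421e-02]), 'qd': array([-0.00160874,  0.00010793,  0.00117679,  0.0012121 ,  0.00104317,
        0.00044931]), 'joint_torque': array([ 8.75408259e-04, -5.44369340e+01, -3.62374735e+01, -7.60972239e-05,
        3.04227244e-03,  1.05080284e-05]), 'eef_pos': array([159.19729808, 526.23764242, 230.78170588]), 'eef_rot': array([-3.14056479e+00, -8.03235200e-05,  2.84781875e+00]), 'ft_force': array([-0.20410729, -0.14051547, -0.09559351]), 'moment': array([-0.0251824 ,  0.01598727, -0.03811159]), 'gripper_force': 0.0, 'gripper_width': 1.0008276701433454} 18.700000000000003
```

View pics/top0.png

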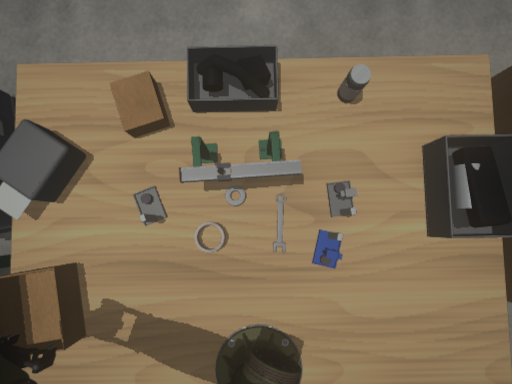

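View pics/side0.png

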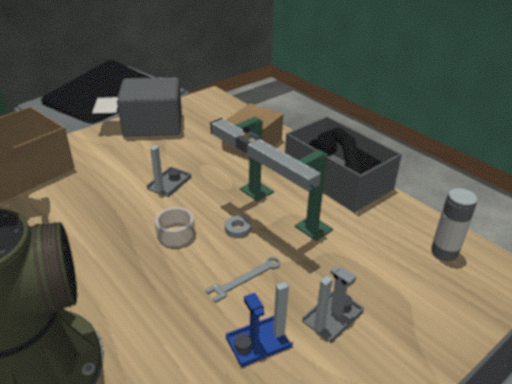

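The top picture shows three candidates: grey at (341,198), blue at (327,249) and grey at (150,205). The grey one at (341,198) has both a stem with head and a post, so it fits as the carrier. The left one has no stem, and the blue one is excluded. The rail runs from its open end at (302,168) to its capped end at (180,173). I'll confirm with enlarged crops.

```bash
python3 - <<'E'
import cv2,numpy as np
t=cv2.imread("pics/top0.png");s=cv2.imread("pics/side0.png")
r=lambda i,k:cv2.resize(i,None,fx=k,fy=k,interpolation=cv2.INTER_CUBIC)
a=r(t[170:230,315:365],8)   # 400x480
b=r(s[260:350,290:370],5)   #400x450
c=np.zeros((480,800,3),np.uint8);c[:,:400]=a;c[:450,400:]=b
cv2.imwrite("pics/crop1.png",c)
d=r(t[130:190,172:308],5.8);e=r(s[110:200,200:335],5.8)[:,:788]
d2=np.zeros((348,800,3),np.uint8);d2[:,:d.shape[1]]=d
cv2.imwrite("pics/crop2.png",d2);
E
```

```text
(no output)
```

View pics/crop1.png

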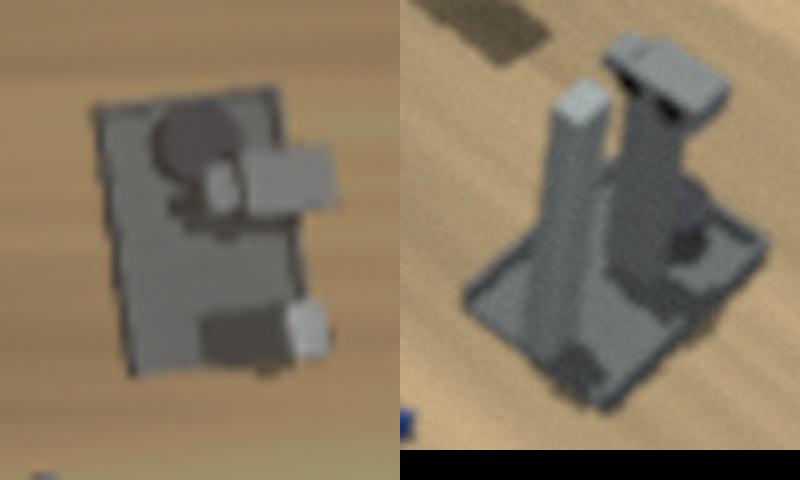

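View pics/crop2.png

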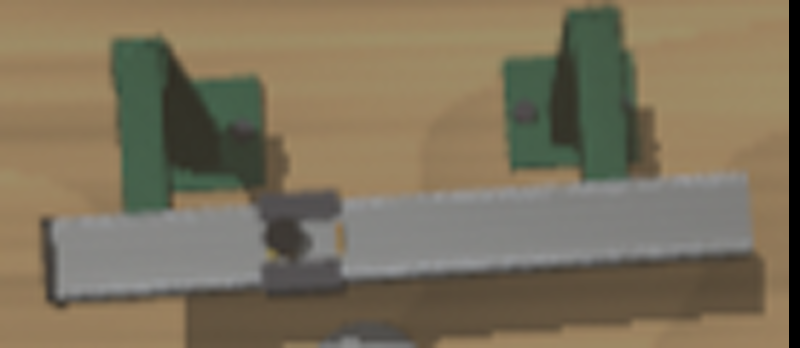

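```bash
cat > fit.py <<'E'
from h import *
from scipy.optimize import least_squares
def c1(u,v):return [315+(u+.5)/8-.5,170+(v+.5)/8-.5]
def c1s(u,v):return [290+(u-399.5)/5-.5,260+(v+.5)/5-.5]
def c2(u,v):return [172+(u+.5)/5.8-.5,130+(v+.5)/5.8-.5]
def W(p,L):
    c,s=np.cos(p[2]),np.sin(p[2]);return [p[0]+c*L[0]-s*L[1],p[1]+s*L[0]+c*L[1],L[2]]
def fit(pts,x0):
    f=lambda p:np.concatenate([proj(n,W(p,L))-uv for n,L,uv in pts])
    r=least_squares(f,x0,x_scale=[1,1,.01],loss="soft_l1");return r.x,np.round(f(r.x).reshape(-1,2),1).tolist()
C=[("top",(42,35,14),c1(95,105)),("top",(42,-35,14),c1(278,88)),("top",(-62,35,14),c1(132,375)),
("top",(11,-22,114),c1(333,147)),("top",(-11,-22,114),c1(338,207)),("top",(0,10,114),c1(244,182)),
("top",(-52,0,135),c1(309,329))]
CS=[("side",(-52,0,135),c1s(582,100)),("side",(11,-22,114),c1s(729,90)),("side",(-11,-22,114),c1s(686,125)),
("side",(-62,35,14),c1s(467,300)),("side",(-62,-35,14),c1s(605,408)),("side",(42,-35,14),c1s(768,240))]
R=[("top",(17,-150,224),c2(746,175)),("top",(-17,-150,224),c2(752,250)),("top",(17,150,224),c2(50,218)),("top",(-17,150,224),c2(58,302))]
if __name__=="__main__":
    for n,q,x0 in(("car top",C,[400,-230,0]),("car side",CS,[400,-230,0]),("car both",C+CS,[400,-230,0]),("rail",R,[480,20,0])):
        x,r=fit(q,x0);print(n,np.round(x,4),r)
    p,_=fit(R,[480,20,0])
    print("rail y of clamp pts",[ (at_z("top",c2(*u),224)-[p[0],p[1],0]).round(1).tolist() for u in((262,240),(342,230))])
    s=cv2.imread("pics/side0.png");k=5
    s=cv2.resize(s[105:205,195:345],None,fx=k,fy=k,interpolation=cv2.INTER_CUBIC)
    for L in[(17,-150,224),(-17,-150,224),(17,150,224),(-17,150,224),(-17,-150,196),(17,-150,196)]:
        u=(proj("side",W(p,L))-[195,105]+.5)*k;cv2.drawMarker(s,tuple(int(a) for a in u),(0,0,255),0,8)
    cv2.imwrite("pics/rail_side.png",s)
E
python3 fit.py
```

```text
car top [ 5.090030e+02 -2.574407e+02  9.050000e-02] [[0.4, -0.1], [0.3, -0.5], [0.1, 0.2], [-0.4, -0.4], [0.1, 0.0], [-0.2, 0.5], [-0.2, 0.1]]
car side [ 5.049334e+02 -2.627500e+02  1.209000e-01] [[-0.4, 1.9], [-0.1, -0.2], [1.5, -0.7], [-1.8, -0.4], [0.6, -0.5], [-0.1, 0.9]]
car both [ 5.079326e+02 -2.599854e+02  1.068000e-01] [[1.0, 0.5], [0.9, -0.3], [1.3, 0.7], [0.5, -0.1], [1.1, 0.2], [0.8, 0.9], [1.1, 0.5], [-0.7, -0.0], [-0.2, -1.7], [1.3, -2.3], [-1.9, -2.5], [0.1, -2.5], [-0.1, -0.4]]
rail [5.612452e+02 3.645700e+01 4.850000e-02] [[0.2, -0.3], [0.2, 0.3], [0.1, 0.5], [-0.6, -0.4]]
rail y of clamp pts [[-0.4, 59.9, 224.0], [3.2, 25.5, 224.0]]
```

View pics/rail_side.png

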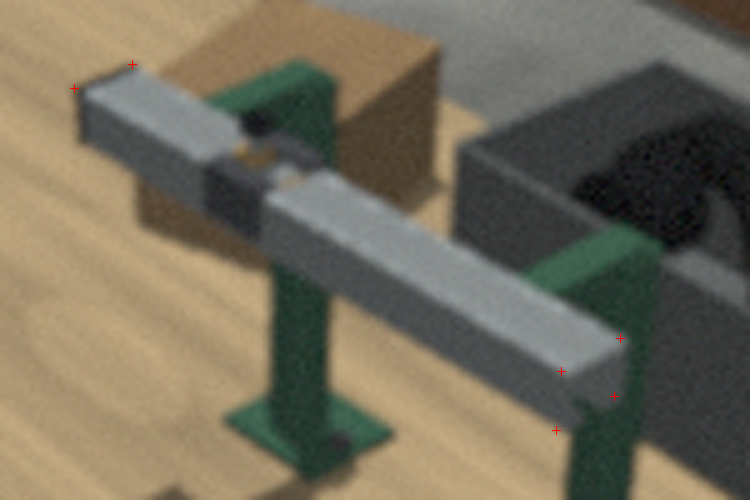

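The carrier crop shows the nose (narrow part) facing image left, which is world +y, with the post at crop (309,329). So the carrier is roughly parallel to the rail. The rail overlay is off by only about 1.5 px. Next I need the wrist camera mount and the moves.

```bash
cat >> h.py <<'E'
from scipy.spatial.transform import Rotation as Ro
def shift(target,yaw=None):
    "world TCP target (+yaw) -> tool shift and turn"
    s=status.read_state();R=Ro.from_euler("xyz",s["eef_rot"]).as_matrix()
    d=R.T@(np.array(target)-s["eef_pos"])
    y=None if yaw is None else round(-((yaw-s["eef_rot"][2]+np.pi)%(2*np.pi)-np.pi),4)
    return d.round(1).tolist(),y
E
python3 - <<'E'
from h import *
c=cams.camera_params("wrist");print({k:np.round(v,3).tolist() if not isinstance(v,str) else v for k,v in c.items()})
print(shift([420,120,300],3.232),shift([457.3,-262,300],3.232))
E
```

```text
{'K': [[297.319, 0.0, 262.04], [0.0, 297.319, 190.61], [0.0, 0.0, 1.0]], 'T_tool_cam': [[0.0, 0.945, 0.328, 82.457], [1.0, -0.001, 0.001, 0.803], [0.001, 0.328, -0.945, -142.516], [0.0, 0.0, 0.0, 1.0]]}
([-367.3, -313.4, -68.9], np.float64(-0.3842)) ([-513.6, -668.2, -68.6], np.float64(-0.3842))
```

servo_tool --series '[-15,-13,-15,-0.02,-45,-38,-40,-0.05,-80,-68,-69,-0.1,-115,-98,-69,-0.15,-150,-128,-69,-0.2,-185,-158,-69,-0.25,-220,-188,-69,-0.3,-255,-218,-69,-0.34,-290,-248,-69,-0.384,-325,-277,-69,-0.384,-350,-299,-69,-0.384,-367,-313,-69,-0.384]'

```text
t: 1.1
eef_pos: [410.8, 133.4, 300.3]
eef_rot: [3.142, 0.0, -3.051]
ft_force: [1.4, 1.6, 0.3]
gripper_width: 0.999
gripper_force: 0.0
```

```bash
python3 - <<'E'
from h import *
print(shift([457.3,-262,260],3.232),status.read_state()["t"])
E
```

```text
([-10.7, -398.0, 40.3], np.float64(-0.0002)) 1.1
```

servo_tool --series '[0,-20,5,0,0,-55,10,0,0,-95,15,0,0,-135,20,0,0,-175,25,0,0,-215,30,0,0,-255,35,0,0,-295,40,0,0,-330,40,0,0,-360,40,0,0,-380,40,0,0,-384,40,0]'

```text
t: 2.1
eef_pos: [444.5, -249.7, 259.5]
eef_rot: [3.141, -0.001, -3.054]
ft_force: [-0.1, -0.5, 0.0]
gripper_width: 1.0
gripper_force: 0.0
```

servo_tool --series '[0,0,0,0,0,0,0,0,0,0,0,0]'

```text
t: 2.35
eef_pos: [444.9, -246.0, 260.3]
eef_rot: [3.141, 0.0, -3.05]
ft_force: [-0.0, -0.5, 0.2]
gripper_width: 1.002
gripper_force: 0.0
```

```bash
cat >> h.py <<'E'
def wpose():
    s=status.read_state();T=np.eye(4);T[:3,:3]=Ro.from_euler("xyz",s["eef_rot"]).as_matrix();T[:3,3]=s["eef_pos"]
    return T@np.array(cams.camera_params("wrist")["T_tool_cam"])
def wproj(P,T):
    K=np.array(cams.camera_params("wrist")["K"]);p=np.linalg.inv(T)@np.append(P,1.);p=np.array([p[0],-p[1],-p[2]])
    th=np.arctan2(np.hypot(*p[:2]),p[2]);r=K[0,0]*th;return K[:2,2]+r*p[:2]/np.hypot(*p[:2])
E
python3 - <<'E'
from h import *
from fit import W
T=wpose();im=cams.get_image("wrist");np.save("T1.npy",T);cv2.imwrite("pics/w1raw.png",im)
p=[509,-257.4,.0905]
k=1.56;im=cv2.resize(im,None,fx=k,fy=k,interpolation=cv2.INTER_CUBIC)
for L in[(42,35,14),(42,-35,14),(-62,35,14),(-62,-35,14),(-11,-22,114),(11,-22,114),(8,22,109),(-8,22,109),(-62,-7,135),(-62,7,135),(-42,7,135),(-42,-7,135)]:
    u=wproj(W(p,L),T)*k;cv2.drawMarker(im,tuple(int(a) for a in u),(0,0,255),0,8)
cv2.imwrite("pics/w1.png",im);print(status.read_state()["eef_pos"],status.read_state()["eef_rot"])
E
```

```text
[ 444.98099452 -245.97378809  260.44254062] [-3.14154874e+00  2.03590783e-04 -3.05009802e+00]
```

View pics/w1.png

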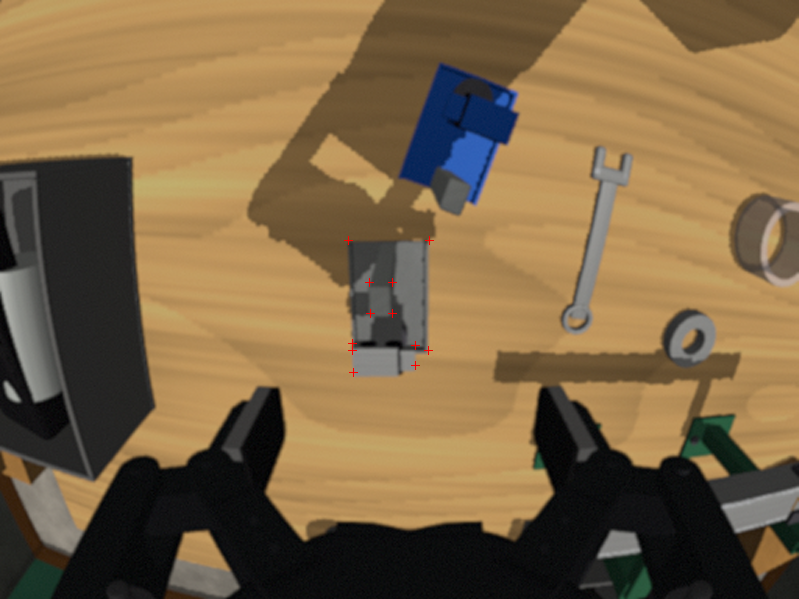

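```bash
python3 - <<'E'
from h import *
print(shift([457.7,-261.9,101.5],3.232), at_z("top",(338,236),135))
E
```

```text
([-11.2, -17.0, 158.9], np.float64(0.0011)) [ 390.47874135 -219.11994438  135.        ]
```

servo_tool --series '[-6,-9,5,0,-11.2,-17,20,0,-11.2,-17,45,0,-11.2,-17,70,0,-11.2,-17,95,0,-11.2,-17,115,0,-11.2,-17,132,0,-11.2,-17,145,0,-11.2,-17,153,0,-11.2,-17,159,0,-11.2,-17,159,0,-11.2,-17,159,0]'

```text
t: 3.4
eef_pos: [457.8, -262.9, 101.8]
eef_rot: [-3.141, 0.0, -3.051]
ft_force: [-0.7, 0.3, 0.0]
gripper_width: 1.0
gripper_force: 0.0
```

servo_tool --series '[0,0,0,0,0,0,0,0,0,0,0,0,0,0,0,0,0,0,0,0,0,0,0,0,0,0,0,0,0,0,0,0]' --hand 0

```text
t: 4.07
eef_pos: [457.6, -263.1, 101.5]
eef_rot: [-3.141, 0.0, -3.051]
ft_force: [-1.3, 0.0, 3.4]
gripper_width: 0.158
gripper_force: 59.3
```

servo_tool --series '[0,0,-6,0,0,0,-16,0,0,0,-30,0,0,0,-46,0,0,0,-62,0,0,0,-78,0,0,0,-91,0.01,0,0,-99,0.02,0,0,-103,0.03,0,0,-103,0.043,0,0,-103,0.043,0,0,-103,0.043]'

```text
t: 5.07
eef_pos: [457.3, -262.8, 203.4]
eef_rot: [3.141, -0.001, -3.094]
ft_force: [-0.3, -0.1, -4.4]
gripper_width: 0.152
gripper_force: 58.6
```

```bash
python3 - <<'E'
from h import *
s=status.read_state();print(shift([519.2,-170.8,204.5],np.pi+.0485),s["ft_force"],s["moment"],s["eef_pos"],s["gripper_width"])
E
```

```text
([-66.2, 89.0, -1.1], np.float64(-0.0013)) [-0.28503592 -0.11973426 -4.37997928] [0.04014348 0.25579276 0.03855869] [ 457.25252755 -262.78807828  203.39653164] 0.15232036479145866
```

servo_tool --series '[-4,6,0,0,-11,15,-1,0,-20,27,-1,0,-31,41,-1,0,-42,56,-1,0,-52,70,-1,0,-60,80,-1,0,-64,86,-1,0,-66,89,-1,0,-66,89,-1,0,-66,89,-1,0,-66,89,-1,0]'

```text
t: 6.07
eef_pos: [519.0, -171.5, 205.3]
eef_rot: [-3.142, -0.0, -3.095]
ft_force: [-0.4, -0.5, -5.7]
gripper_width: 0.154
gripper_force: 58.7
```

```bash
python3 - <<'E'
from h import *
s=status.read_state();print(s["eef_pos"],s["eef_rot"])
r=lambda i,k:cv2.resize(i,None,fx=k,fy=k,interpolation=cv2.INTER_CUBIC)
T=wpose();np.save("T2.npy",T)
t=cams.get_image("top");q=cams.get_image("side");w=cams.get_image("wrist")
for n,i in zip("tqw",(t,q,w)):cv2.imwrite(f"pics/m_{n}.png",i)
c=np.zeros((600,800,3),np.uint8)
a=r(t[150:210,280:345],8)[:,:520]; 
b=r(q[150:270,270:370],5)
c[:480,:400]=a[:,:400];c[:600,400:]=b[:600,:400]
cv2.imwrite("pics/m.png",c)
E
```

```text
[ 518.99216257 -171.50020893  205.2607576 ] [-3.14150341e+00 -1.51705930e-04 -3.09506912e+00]
```

View pics/m.png

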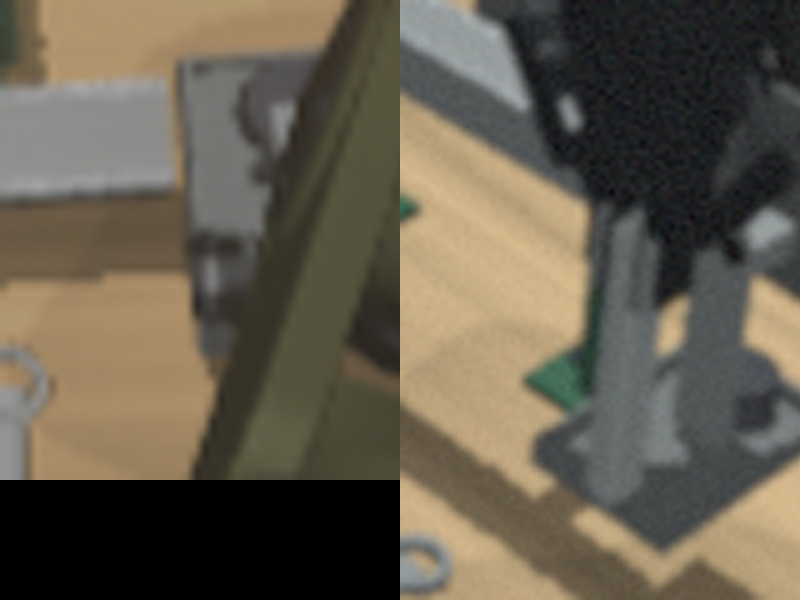

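The arm hides the head in the top view. Two tray corners show at crop (180,62) and (205,355). I'll check them against the prediction and look through the wrist camera.

```bash
python3 - <<'E'
from h import *
from fit import W
yaw=np.pi-3.09507;tc=np.array([518.99,-171.5]);o=tc+51.5*np.array([np.cos(yaw),np.sin(yaw)]);p=[*o,yaw];z=205.26-101.5
print("pose",p,z)
for L in[(42,35,14),(-62,35,14)]:
    P=W(p,L);P[2]+=z;print(((proj("top",P)-[280,150]+.5)*8).round(0))
T=np.load("T2.npy");w=cv2.imread("pics/m_w.png")
k=3;x0,y0=150,180;im=cv2.resize(w[y0:380,x0:x0+266],None,fx=k,fy=k,interpolation=cv2.INTER_CUBIC)
def m(P,c):
    u=(wproj(P,T)-[x0,y0]+.5)*k;cv2.drawMarker(im,tuple(int(a) for a in u),c,0,9);print(u.round())
for L in[(42,35,14),(-62,35,14),(-11,-22,114),(11,-22,114),(-11,10,114),(11,10,114),(8,22,109),(-8,22,109),(-8,22,100)]:
    P=W(p,L);P[2]+=z;m(P,(0,0,255))
R=[561.245,36.457,.0485]
for L in[(-17,-150,224),(17,-150,224),(-17,-150,196),(17,-150,196),(-13,-150,200),(13,-150,200),(-6,-150,200),(6,-150,200)]:m(W(R,L),(255,255,0))
cv2.imwrite("pics/m_w2.png",im)
E
```

```text
pose [np.float64(570.434277850909), np.float64(-169.10494751655202), 0.046522653589792906] 103.75999999999999
[182.  58.]
[205. 355.]
[447. 317.]
[467.   6.]
[225. 409.]
[233. 482.]
[389. 411.]
[385. 484.]
[441. 457.]
[447. 403.]
[442. 375.]
[628. 400.]
[598. 513.]
[594. 316.]
[572. 427.]
[596. 341.]
[578. 426.]
[591. 366.]
[583. 405.]
```

View pics/m_w2.png

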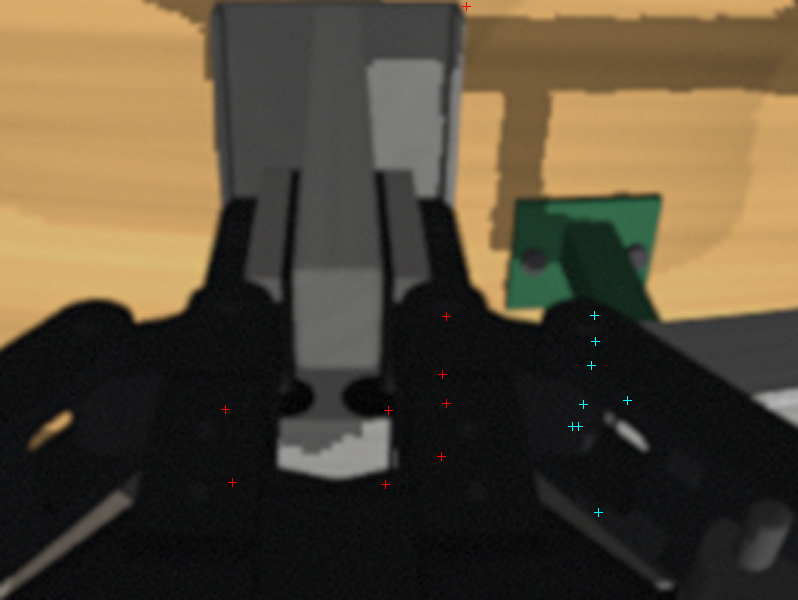

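The prediction matches the seen tray corners to about 1 mm. I'll shift 0.8 mm towards the rail, lower 1 mm and enter slowly.

servo_tool --series '[-0.8,2,1,0,-0.8,6,1,0,-0.8,11,1,0,-0.8,16,1,0,-0.8,21,1,0,-0.8,26,1,0,-0.8,29,1,0,-0.8,31,1,0,-0.8,33,1,0,-0.8,35,1,0,-0.8,37,1,0,-0.8,39,1,0]'

```text
t: 7.22
eef_pos: [518.2, -131.9, 204.3]
eef_rot: [-3.142, -0.0, -3.095]
ft_force: [0.0, -0.2, -5.1]
gripper_width: 0.153
gripper_force: 58.7
```

servo_tool --series '[0,2,0,0,0,4,0,0,0,6,0,0,0,8,0,0,0,10,0,0,0,11,0,0]'

```text
t: 7.72
eef_pos: [517.7, -120.7, 204.3]
eef_rot: [3.142, 0.0, -3.094]
ft_force: [-0.4, 0.4, -3.9]
gripper_width: 0.155
gripper_force: 58.7
```

servo_tool --series '[0,2,0,0,0,4,0,0,0,7,0,0,0,10,0,0,0,13,0,0,0,16,0,0,0,19,0,0,0,22,0,0,0,25,0,0,0,28,0,0,0,30,0,0,0,31,0,0]'

```text
t: 8.72
eef_pos: [516.3, -89.7, 204.3]
eef_rot: [3.142, 0.0, -3.094]
ft_force: [0.0, 0.3, -5.2]
gripper_width: 0.154
gripper_force: 58.7
```

```bash
python3 - <<'E'
from h import *
s=status.read_state();print(s["ft_force"],s["moment"],s["eef_pos"],s["eef_rot"])
E
```

```text
[ 0.03849498  0.26198361 -5.17644048] [ 0.00348856  0.22760504 -0.00729903] [516.25935284 -89.68388139 204.29323631] [ 3.14156134e+00  1.37547447e-05 -3.09420463e+00]
```

servo_tool --series '[0,2,0.2,0,0,5,0.4,0,0,9,0.6,0,0,13,0.8,0,0,17,1,0,0,21,1.2,0,0,25,1.4,0,0,29,1.6,0,0,33,1.8,0,0,36,2,0,0,38,2,0,0,39,2,0]'

```text
t: 9.72
eef_pos: [514.4, -50.7, 202.3]
eef_rot: [-3.142, -0.0, -3.094]
ft_force: [0.4, -0.2, -4.1]
gripper_width: 0.153
gripper_force: 58.7
```

servo_tool --series '[0,1,0,0,0,3,0,0,0,5,0,0,0,7,0,0,0,9,0,0,0,11,0,0,0,12,0,0]'

```text
t: 10.3
eef_pos: [513.8, -38.8, 202.3]
eef_rot: [3.142, -0.0, -3.094]
ft_force: [-0.1, 0.2, -5.0]
gripper_width: 0.152
gripper_force: 58.7
```

servo_tool --series '[0,2,0,0,0,4,0,0,0,6,0,0,0,8,0,0,0,10,0,0,0,12,0,0,0,14,0,0,0,16,0,0,0,18,0,0,0,20,0,0]'

```text
t: 11.13
eef_pos: [512.9, -18.9, 202.3]
eef_rot: [3.142, -0.0, -3.094]
ft_force: [-0.1, -0.1, -4.5]
gripper_width: 0.154
gripper_force: 58.7
```

servo_tool --series '[0,1.5,0,0,0,3,0,0,0,4.5,0,0,0,6,0,0,0,7.5,0,0,0,9,0,0,0,10,0,0]'

```text
t: 11.72
eef_pos: [512.4, -8.9, 202.3]
eef_rot: [3.142, 0.0, -3.094]
ft_force: [0.2, 0.3, -4.2]
gripper_width: 0.155
gripper_force: 58.7
```

servo_tool --series '[0,1.5,0,0,0,3,0,0,0,4.5,0,0,0,6,0,0,0,7.5,0,0,0,8,0,0]'

```text
t: 12.22
eef_pos: [512.0, -0.9, 202.3]
eef_rot: [3.142, -0.0, -3.094]
ft_force: [1.0, 1.2, -4.2]
gripper_width: 0.158
gripper_force: 58.7
```

servo_tool --series '[0,1,0,0,0,2,0,0,0,3,0,0,0,4,0,0,0,5,0,0,0,6,0,0]'

```text
t: 12.72
eef_pos: [511.8, 5.0, 202.3]
eef_rot: [-3.142, 0.0, -3.094]
ft_force: [0.3, 0.7, -5.8]
gripper_width: 0.156
gripper_force: 58.7
```

servo_tool --series '[0,1,0,0,0,2,0,0,0,3,0,0,0,4,0,0,0,5,0,0,0,6,0,0]'

```text
t: 13.22
eef_pos: [511.5, 11.0, 202.3]
eef_rot: [-3.142, -0.0, -3.094]
ft_force: [0.5, 0.5, -5.0]
gripper_width: 0.156
gripper_force: 58.7
```

servo_tool --series '[0,1,0,0,0,2,0,0,0,3,0,0,0,4,0,0,0,5,0,0,0,6,0,0]'

```text
t: 13.72
eef_pos: [511.2, 17.0, 202.3]
eef_rot: [3.142, -0.0, -3.094]
ft_force: [0.4, -0.3, -4.5]
gripper_width: 0.152
gripper_force: 58.7
```

servo_tool --series '[0,1,0,0,0,2,0,0,0,3,0,0,0,4,0,0,0,5,0,0]'

```text
t: 14.13
eef_pos: [511.0, 22.0, 202.3]
eef_rot: [-3.142, 0.0, -3.094]
ft_force: [0.4, 0.1, -5.1]
gripper_width: 0.159
gripper_force: 58.7
```

servo_tool --series '[0,1,0,0,0,2,0,0,0,3,0,0,0,4,0,0,0,5,0,0]'

```text
t: 14.55
eef_pos: [510.7, 27.0, 202.3]
eef_rot: [3.142, -0.0, -3.094]
ft_force: [1.8, 0.6, -4.5]
gripper_width: 0.154
gripper_force: 58.7
```

servo_tool --series '[0,1,0,0,0,2,0,0,0,3,0,0,0,4,0,0,0,5,0,0]'

```text
t: 14.97
eef_pos: [510.5, 32.0, 202.3]
eef_rot: [-3.142, -0.0, -3.094]
ft_force: [-0.8, 0.3, -4.8]
gripper_width: 0.154
gripper_force: 58.7
```

servo_tool --series '[0,1,0,0,0,2,0,0,0,3,0,0,0,4,0,0,0,5,0,0]'

```text
t: 15.38
eef_pos: [510.2, 36.9, 202.3]
eef_rot: [3.142, -0.0, -3.094]
ft_force: [-0.3, -1.0, -4.4]
gripper_width: 0.155
gripper_force: 58.7
```

servo_tool --series '[0,1,0,0,0,2,0,0,0,3,0,0,0,4,0,0]'

```text
t: 15.72
eef_pos: [510.1, 40.9, 202.3]
eef_rot: [-3.142, 0.0, -3.094]
ft_force: [-0.4, 0.5, -5.0]
gripper_width: 0.153
gripper_force: 58.7
```

servo_tool --series '[0,1,0,0,0,2,0,0,0,3,0,0,0,4,0,0]'

```text
t: 16.05
eef_pos: [509.9, 44.9, 202.3]
eef_rot: [3.142, -0.0, -3.094]
ft_force: [-0.9, -0.1, -4.7]
gripper_width: 0.153
gripper_force: 58.7
```

```bash
python3 - <<'E'
from h import *
r=lambda i,k:cv2.resize(i,None,fx=k,fy=k,interpolation=cv2.INTER_CUBIC)
t=cams.get_image("top");q=cams.get_image("side")
c=np.zeros((400,800,3),np.uint8);a=r(t[135:215,200:280],5);b=r(q[100:200,200:300],4)
c[:,:400]=a;c[:,400:]=b;cv2.imwrite("pics/n.png",c)
E
```

```text
(no output)
```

View pics/n.png

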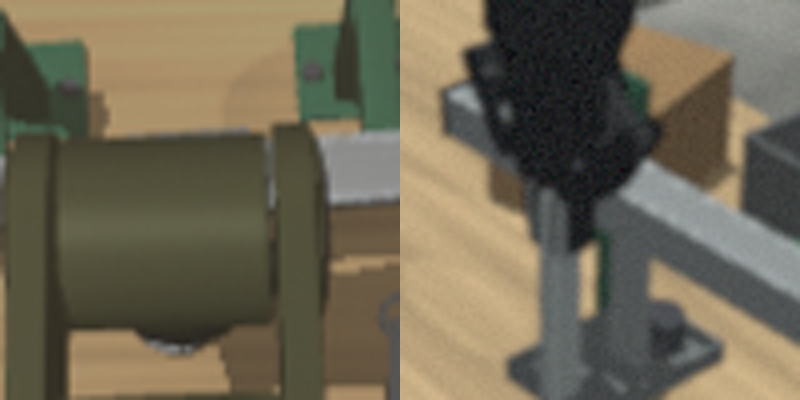

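The side view shows the stem entering the rail slot at crop (625,200), with the carrier hanging level. No catch felt yet, so I'll keep going gently.

servo_tool --series '[0,1,0,0,0,2,0,0,0,3,0,0,0,4,0,0]'

```text
t: 16.48
eef_pos: [509.7, 48.9, 202.3]
eef_rot: [-3.142, -0.0, -3.094]
ft_force: [0.7, -0.7, -4.1]
gripper_width: 0.153
gripper_force: 58.7
```

servo_tool --series '[0,1,0,0,0,2,0,0,0,3,0,0]'

```text
t: 16.73
eef_pos: [509.5, 51.8, 202.2]
eef_rot: [-3.141, -0.0, -3.094]
ft_force: [-0.9, -1.9, -5.8]
gripper_width: 0.158
gripper_force: 58.6
```

servo_tool --series '[0,1,0,0,0,2,0,0,0,3,0,0]'

```text
t: 16.98
eef_pos: [509.4, 54.8, 202.2]
eef_rot: [-3.141, -0.0, -3.095]
ft_force: [-0.0, -3.0, -6.7]
gripper_width: 0.148
gripper_force: 58.6
```

servo_tool --series '[0,1,0,0,0,2,0,0,0,3,0,0]'

```text
t: 17.23
eef_pos: [509.3, 57.8, 202.2]
eef_rot: [-3.141, -0.0, -3.094]
ft_force: [-1.1, -4.4, -6.1]
gripper_width: 0.154
gripper_force: 58.6
```

The resistance begins with wide-head front at rail y of about 26. That is the near edge of the clamp (25 to 60 in the fit), so this is the ramp.

servo_tool --series '[0,1,0,0,0,2,0,0,0,3,0,0]'

```text
t: 17.48
eef_pos: [509.1, 61.1, 202.3]
eef_rot: [3.141, -0.0, -3.094]
ft_force: [0.3, -0.6, -5.9]
gripper_width: 0.155
gripper_force: 58.7
```

servo_tool --series '[0,1,0,0,0,2,0,0,0,3,0,0]'

```text
t: 17.73
eef_pos: [509.0, 64.0, 202.3]
eef_rot: [3.142, -0.0, -3.094]
ft_force: [0.6, -0.8, -6.3]
gripper_width: 0.152
gripper_force: 58.7
```

servo_tool --series '[0,1,0,0,0,2,0,0,0,3,0,0]'

```text
t: 17.98
eef_pos: [508.9, 66.7, 202.3]
eef_rot: [-3.141, -0.0, -3.095]
ft_force: [0.2, -2.7, -6.9]
gripper_width: 0.155
gripper_force: 58.7
```

servo_tool --series '[0,1,0,0,0,2,0,0,0,3,0,0]'

```text
t: 18.23
eef_pos: [508.7, 69.7, 202.2]
eef_rot: [-3.141, -0.0, -3.095]
ft_force: [0.4, -5.5, -6.4]
gripper_width: 0.153
gripper_force: 58.7
```

servo_tool --series '[0,1,0,0,0,2,0,0,0,3,0,0]'

```text
t: 18.48
eef_pos: [508.5, 73.1, 202.3]
eef_rot: [3.141, -0.0, -3.094]
ft_force: [-0.2, -1.2, -6.6]
gripper_width: 0.155
gripper_force: 58.8
```

servo_tool --series '[0,1,0,0,0,2,0,0,0,3,0,0]'

```text
t: 18.73
eef_pos: [508.4, 76.0, 202.3]
eef_rot: [3.142, 0.0, -3.094]
ft_force: [0.3, -1.4, -7.2]
gripper_width: 0.154
gripper_force: 58.9
```

servo_tool --series '[0,1,0,0,0,2,0,0,0,3,0,0]'

```text
t: 18.98
eef_pos: [508.3, 78.9, 202.3]
eef_rot: [3.142, -0.0, -3.094]
ft_force: [-0.4, -0.3, -6.7]
gripper_width: 0.152
gripper_force: 58.8
```

servo_tool --series '[0,1,0,0,0,2,0,0,0,3,0,0]'

```text
t: 19.23
eef_pos: [508.2, 81.9, 202.3]
eef_rot: [-3.142, 0.0, -3.094]
ft_force: [0.3, -1.8, -6.4]
gripper_width: 0.157
gripper_force: 58.8
```

servo_tool --series '[0,1,0,0,0,2,0,0,0,3,0,0]'

```text
t: 19.48
eef_pos: [508.0, 84.9, 202.3]
eef_rot: [-3.142, -0.0, -3.094]
ft_force: [0.4, -0.6, -6.5]
gripper_width: 0.155
gripper_force: 58.8
```

servo_tool --series '[0,1,0,0,0,2,0,0,0,3,0,0,0,4,0,0,0,5,0,0]'

```text
t: 19.9
eef_pos: [507.7, 89.9, 202.3]
eef_rot: [-3.142, -0.0, -3.094]
ft_force: [0.0, -1.3, -5.8]
gripper_width: 0.152
gripper_force: 58.8
```

servo_tool --series '[0,1,0,0,0,2,0,0,0,3,0,0]'

```text
t: 20.15
eef_pos: [507.6, 92.9, 202.3]
eef_rot: [-3.142, 0.0, -3.094]
ft_force: [0.7, -1.3, -6.9]
gripper_width: 0.152
gripper_force: 58.8
```

servo_tool --series '[0,1,0,0,0,2,0,0,0,3,0,0]'

```text
t: 20.4
eef_pos: [507.5, 95.9, 202.3]
eef_rot: [3.142, -0.0, -3.094]
ft_force: [-0.4, -0.4, -6.6]
gripper_width: 0.152
gripper_force: 58.8
```

servo_tool --series '[0,1,0,0,0,2,0,0,0,2,0,0]'

```text
t: 20.65
eef_pos: [507.4, 98.0, 202.3]
eef_rot: [3.141, 0.0, -3.094]
ft_force: [0.7, 0.2, -6.4]
gripper_width: 0.152
gripper_force: 58.9
```

servo_tool --series '[0,1,0,0,0,2,0,0,0,2,0,0]'

```text
t: 20.9
eef_pos: [507.3, 100.0, 202.3]
eef_rot: [3.142, 0.0, -3.094]
ft_force: [0.4, -0.3, -7.1]
gripper_width: 0.152
gripper_force: 58.9
```

servo_tool --series '[0,1,0,0,0,2,0,0,0,2,0,0]'

```text
t: 21.15
eef_pos: [507.2, 102.0, 202.3]
eef_rot: [3.142, 0.0, -3.094]
ft_force: [-0.5, -0.7, -6.5]
gripper_width: 0.158
gripper_force: 58.8
```

servo_tool --series '[0,1,0,0,0,2,0,0,0,2,0,0]'

```text
t: 21.4
eef_pos: [507.1, 104.0, 202.3]
eef_rot: [3.142, 0.0, -3.094]
ft_force: [0.5, 0.0, -6.2]
gripper_width: 0.155
gripper_force: 58.8
```

servo_tool --series '[0,1,0,0,0,2,0,0,0,2,0,0]'

```text
t: 21.65
eef_pos: [507.0, 106.0, 202.3]
eef_rot: [3.142, -0.0, -3.094]
ft_force: [-0.7, -0.0, -6.9]
gripper_width: 0.153
gripper_force: 58.8
```

servo_tool --series '[0,1,0,0,0,2,0,0,0,2,0,0]'

```text
t: 21.9
eef_pos: [506.9, 107.8, 202.3]
eef_rot: [-3.141, -0.0, -3.094]
ft_force: [1.0, -0.9, -6.6]
gripper_width: 0.157
gripper_force: 58.9
```

servo_tool --series '[0,1,0,0,0,2,0,0,0,2,0,0]'

```text
t: 22.15
eef_pos: [506.8, 109.8, 202.3]
eef_rot: [-3.141, -0.0, -3.094]
ft_force: [0.2, -2.5, -6.4]
gripper_width: 0.154
gripper_force: 58.9
```

Buffer contact is at about TCP y = 107, so the bolt should drop at about 113 to 114.

servo_tool --series '[0,1,0,0,0,2,0,0,0,2,0,0]'

```text
t: 22.4
eef_pos: [506.7, 111.8, 202.3]
eef_rot: [-3.141, -0.0, -3.094]
ft_force: [-1.4, -4.6, -5.9]
gripper_width: 0.158
gripper_force: 58.9
```

servo_tool --series '[0,1,0,0,0,2,0,0,0,2,0,0]'

```text
t: 22.65
eef_pos: [506.6, 113.9, 202.3]
eef_rot: [-3.141, -0.0, -3.094]
ft_force: [-1.4, -4.8, -6.6]
gripper_width: 0.152
gripper_force: 58.9
```

servo_tool --series '[0,1,0,0,0,2,0,0,0,2,0,0]'

```text
t: 22.9
eef_pos: [506.5, 115.8, 202.3]
eef_rot: [-3.141, -0.0, -3.094]
ft_force: [-0.4, -4.7, -5.3]
gripper_width: 0.156
gripper_force: 59.0
```

servo_tool --series '[0,1,0,0,0,2,0,0,0,2,0,0]'

```text
t: 23.15
eef_pos: [506.4, 117.7, 202.3]
eef_rot: [-3.141, -0.0, -3.095]
ft_force: [-1.4, -7.0, -5.4]
gripper_width: 0.158
gripper_force: 59.0
```

servo_tool --series '[0,0,0,0]'

```text
t: 23.23
eef_pos: [506.4, 117.6, 202.3]
eef_rot: [-3.141, -0.0, -3.094]
ft_force: [-1.0, -6.2, -5.8]
gripper_width: 0.157
gripper_force: 59.0
```

servo_tool --series '[0,0,0,0]'

```text
t: 23.32
eef_pos: [506.4, 117.6, 202.3]
eef_rot: [-3.141, -0.0, -3.095]
ft_force: [-0.8, -6.3, -5.8]
gripper_width: 0.159
gripper_force: 59.0
```

servo_tool --series '[0,-1,0,0,0,-2,0,0,0,-3,0,0,0,-3,0,0]'

```text
t: 23.65
eef_pos: [506.6, 114.6, 202.3]
eef_rot: [-3.141, -0.0, -3.094]
ft_force: [-1.9, -4.6, -5.2]
gripper_width: 0.153
gripper_force: 59.0
```

servo_tool --series '[0,-0.7,0,0,0,-1.3,0,0,0,-1.3,0,0]'

```text
t: 23.9
eef_pos: [506.6, 113.4, 202.3]
eef_rot: [3.142, 0.0, -3.094]
ft_force: [-1.2, -3.8, -6.3]
gripper_width: 0.157
gripper_force: 59.0
```

servo_tool --series '[0,-0.5,0,0,0,-1,0,0,0,-1,0,0]'

```text
t: 24.15
eef_pos: [506.7, 112.9, 202.3]
eef_rot: [3.141, 0.0, -3.094]
ft_force: [-0.4, 1.6, -5.5]
gripper_width: 0.156
gripper_force: 59.0
```

The pull-back reversed the force at y = 113, so the catch holds. Now I'll relax, lower onto the lips and release.

servo_tool --series '[0,0.5,0.2,0,0,0.5,0.4,0,0,0.5,0.6,0,0,0.5,0.6,0]'

```text
t: 24.48
eef_pos: [506.8, 113.1, 202.0]
eef_rot: [3.141, 0.001, -3.094]
ft_force: [-2.9, -0.8, -1.2]
gripper_width: 0.156
gripper_force: 59.6
```

servo_tool --series '[0,0,0.2,0,0,0,0.4,0,0,0,0.4,0]'

```text
t: 24.73
eef_pos: [506.9, 113.0, 201.5]
eef_rot: [3.141, 0.001, -3.094]
ft_force: [-1.1, -0.4, 0.4]
gripper_width: 0.155
gripper_force: 59.8
```

servo_tool --series '[0,0,0,0,0,0,0,0,0,0,0,0,0,0,0,0,0,0,0,0,0,0,0,0]' --hand 0.7

```text
t: 25.23
eef_pos: [506.7, 113.0, 201.3]
eef_rot: [3.142, 0.0, -3.094]
ft_force: [-0.1, 0.4, -0.3]
gripper_width: 0.702
gripper_force: 0.0
```

servo_tool --series '[0,0,-4,0,0,0,-12,0,0,0,-24,0,0,0,-38,0,0,0,-54,0,2,0,-70,0,8,0,-86,0,20,0,-98,0,40,0,-105,0,65,0,-105,0,90,0,-105,0,110,0,-105,0]'

```text
t: 26.23
eef_pos: [395.4, 107.7, 307.1]
eef_rot: [3.141, 0.001, -3.094]
ft_force: [-0.2, 0.3, -0.0]
gripper_width: 0.699
gripper_force: 0.0
```

servo_tool --series '[20,0,0,0,40,10,0,0,50,40,0,0,50,75,0,0,50,110,0,0,50,140,0,0,50,165,0,0,50,180,0,0,50,180,0,0]'

```text
t: 26.98
eef_pos: [337.9, 287.3, 306.7]
eef_rot: [3.141, 0.0, -3.092]
ft_force: [-0.0, -1.2, -0.6]
gripper_width: 0.7
gripper_force: 0.0
```

```bash
python3 - <<'E'
from h import *
r=lambda i,k:cv2.resize(i,None,fx=k,fy=k,interpolation=cv2.INTER_CUBIC)
s=status.read_state();print(s["t"],s["eef_pos"],s["ft_force"])
t=cams.get_image("top");q=cams.get_image("side")
c=np.zeros((500,800,3),np.uint8);a=r(t[125:225,170:250],5);b=r(q[100:225,200:300],4)
c[:,:400]=a;c[:,400:]=b;cv2.imwrite("pics/f.png",c)
E
```

```text
26.9833 [337.91890587 287.34551279 306.71441416] [-0.00465196 -1.19727955 -0.57432897]
```

View pics/f.png

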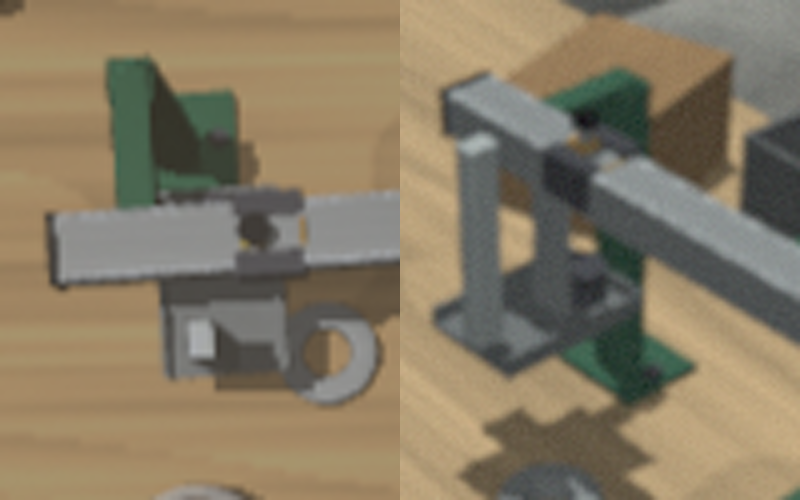

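The final view shows the carrier hanging level behind the clamp (stem at crop 550,230, post at 478,230). The knob at (587,120) is down as it was at the start, and nothing else has moved.

```bash
python3 -c "
from bench import ctrl;print(ctrl.hand_in())"
```

```text
the job is handed in; nothing more can be done
None
```

The carrier is hanging on the rail behind the closed catch and the job is handed in at 27 s; a pull-back test confirmed the catch holds, the highest push reading was about 7 N, and the buffer was pressed to about 11 mm of its 26 mm.

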